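Register the tip rack in the corner stop

ROBOT

A 6-joint arm with a two-finger parallel gripper is mounted at the origin on the work surface. World frame = base frame: x ahead of the robot, y to its left, z up, the work surface at z = 0. Lengths are in m, angles in rad, forces in N, time in s.
With the tool pointing down it reaches from about 0.35 to 0.775 m from the base axis. Payload 7.3 kg.
Tool frame: the origin (TCP) lies on the mounting face of the last link; the fingertips stand 178 mm ahead of it and the grasp point (between the pads) lies 159 mm ahead of it (robot.tcp_to_tips is the distance from the TCP to the fingertips, in m); z points along the fingers, y is the direction in which the jaws open and shut (so a half turn about z gives the same grasp; the last joint's range is limited). The gripper opens to 92 mm and grips with 3 to 60 N. Pads are 19 mm wide; open, the fingers measure 130 mm over their backs; the gripper's body (75 mm by 190 mm) begins 47 mm behind the grasp point.
Start: joints at [1.061, 0.342, 1.524, -0, 1.275, -0.146], TCP at [0.187, 0.491, 0.405] pointing down, gripper open.
Joint ranges: [-2.53, 2.53], [-0.77, 2.02], [0.04, 2.7], [-1, 4.14], [0.28, 2.66], [-3.11, 3.11]. Speed limits (rad/s): [2.57, 2.57, 3.14, 3.14, 3.14, 3.14].

INTERFACE

Orientations are given as [roll, pitch, yaw] about the fixed x, y, z axes, in that order (R = Rz(yaw) Ry(pitch) Rx(roll)).
In Python, from cell import robot, viewer gives the robot as it stands.
- The arm moves only by the shell command python3 -m creep 'ROWS' [OPENING] [FORCE]. ROWS is JSON, a list that holds one entry, the list of rows, each a list of 6 numbers: the shift along the world's x, y, z in mm, then the turn, a rotation vector about the world's x, y, z in degrees. A call has 1 to 5 rows; each row shifts and turns the pose as measured when the row begins; what a row does not reach is not made up. A row lasts 1/12 s, in which the tool goes at most 41.7 mm and 7.16 degrees, less where a joint would pass 70% of its speed; a pose out of reach is approached as far as the arm can. A call with a gripper value outside its range is refused whole. OPENING is the closure, from -1 (fully open) to 1 (shut), set as the call begins (- or left out, the last holds). The fingers move at their own pace and stop on an object; FORCE is the grip in N (left out, the last holds). Time passes only in rows, so rows that do not move let the fingers close. It gives the time, the measured TCP pose, the force and the opening at its end, in the units of the state.
- robot.observe(): the state, without advancing time (a new reading comes with each control period).
- viewer.read_camera(name): name is "scene" or "top" or "wrist"; returns the picture (420x560x3 uint8, blue, green, red); there is no depth.
- viewer.camera_model(name): a dict with "fx", "fy", "cx", "cy" (pixels), "pose" (4x4, takes a point from camera to world coordinates); the wrist camera has in their place "mount" (4x4, takes a point from camera to tool coordinates, whose origin is the TCP and whose axes are the flange's). Camera axes: x right, y up, looking along -z (the intrinsics and any distortion apply to the point x, -y, -z); pixel columns grow to the right and rows downward; lengths in m; the calibration is good to about 2 mm. A picture is of the moment at which its call begins: read the wrist's pose just before it. camera_model takes no time and is no camera call.
- robot.hand_in(): hands the job in, once; it reports no verdict.
The state is a dict: "time": time; "qpos": joint angles; "qvel": joint speeds; "joint_efforts": joint torques, N m; "tool_pos": TCP position; "tool_rot": TCP orientation; "contact_force": force on the tool from outside, world axes, zero at the start; "torque": the same for the moment, N m; "opening": finger opening in m.
Only numpy, scipy, OpenCV 4.12 (cv2) and the standard library are available. Lean on these libraries where they do the work, as an engineer would, in place of code of your own. Each camera call takes 0.05 s, during which the arm holds its last target. There are 200 camera calls.

TASK

Push the long open rack of pipette tips along the bench into the metal corner stop, until one of its long sides lies flush along the long fence and its end is fully up against the short stop. Only push it: never lift or tip the rack, and leave everything else standing where it is.

Things in the scene. Friction and masses are not known exactly. Their poses are not given: they have to be found in the camera images.
- tip_box: The rack of pipette tips: a loose solid oblong box, 122 mm long (its x) by 86 mm wide (its y) by 55 mm high, 0.18 to 0.35 kg, with a grid of small round tips in its open top. It slides on the bench. Origin at the centre of its underside, z up; its length starts within 0.5 rad of the long fence's line. Either long side may go to the fence.
- corner: L-shaped aluminium corner stop fixed to the bench. Origin: its inner corner at bench height. Long fence: 210 mm along its -x, inner face at y = 0. Short stop: 110 mm along its -y, inner face at x = 0. Bars 10 mm thick, 32 mm high, with a 4 mm high foot outside. Rack goes inside (-x, -y), centre ending at x -61, y -43 mm; it starts on that side, clear of both bars, needing to go +y, then +x.
- freezer_box: Bystander: square lidded freezer box, 77 x 77 x 52 mm. Origin at the centre of its underside. Leave alone.
- jar: Bystander: lidded jar, 54 mm in diameter, 75 mm high, standing. Origin at the centre of its underside. Leave alone.
- tape: Bystander: paper tape roll lying flat, 94 mm in diameter, 25 mm high. Origin at the centre of its underside. Leave alone.
- beaker: Bystander: glass beaker, 68 mm in diameter at the rim, 70 mm high. Origin at the centre of its underside. Leave alone.
- tube_rack: Bystander: white rack of small tubes, 100 x 50 x 48 mm. Origin at the centre of its underside. Leave alone.
- reagent: Bystander: reagent bottle, 68 mm in diameter, 150 mm high, standing. Origin at the centre of its underside. Leave alone.
- notebook: Bystander: small note pad, 91 x 61 x 14 mm, lying flat. Origin at the centre of its underside. Leave alone.

How it is judged:
By the outcome, as a careful person would: the job done as asked, in the order asked, and still so for the second after the job is handed in, with the robot touching nothing.
It also fails if it takes over 58 s, if anything falls off the work surface, if the arm or the gripper's body presses on something with over 40 N, if the wrist force passes 120 N, or if a joint passes its speed limit or range.

## Working session

There is one attempt and no reset: what is moved stays moved. The work goes in short steps, Python scripts to look and compute and a shell command to move; the robot and the scene stay as the last step left them, time stands still between calls to the robot, and variables do not carry over. Pictures are saved under pics/ and viewed, about 8 in all and at most 12, crops included, and the job is handed in when it is done.

```bash
mkdir -p pics
cat > h.py <<'E'
import numpy as np,cv2
from cell import robot,viewer
def ray(name,u,v,z):
    m=viewer.camera_model(name);P=np.array(m["pose"])
    d=np.array([(u-m["cx"])/m["fx"],-(v-m["cy"])/m["fy"],-1.])
    d=P[:3,:3]@d;o=P[:3,3];return o+d*(z-o[2])/d[2]
def proj(name,p):
    m=viewer.camera_model(name);P=np.linalg.inv(np.array(m["pose"]))
    c=P[:3,:3]@np.array(p)+P[:3,3];return m["cx"]+m["fx"]*c[0]/-c[2],m["cy"]-m["fy"]*c[1]/-c[2]
E
python3 - <<'E'
from h import *
for n in("top","scene"):
    cv2.imwrite(f"pics/{n}0.png",viewer.read_camera(n)); m=viewer.camera_model(n)
    print(n,m)
s=robot.observe();print(s["time"],s["tool_pos"],s["tool_rot"],s["contact_force"],s["opening"])
E
```

```text
top {'fx': 456.7001201492345, 'fy': 456.7001201492345, 'cx': 282.76223686596575, 'cy': 206.03069171977, 'pose': array([[-0.01883917,  0.98682007, -0.16072098,  0.36864369],
       [-0.99967686, -0.0158476 ,  0.01987513,  0.03261716],
       [ 0.01706613,  0.16104348,  0.98679975,  1.35409244],
       [ 0.        ,  0.        ,  0.        ,  1.        ]])}
scene {'fx': 433.5844186579237, 'fy': 433.5844186579237, 'cx': 277.3132474142979, 'cy': 207.9924676197527, 'pose': array([[ 0.82677703, -0.34799064,  0.44197539,  1.05074969],
       [ 0.56252776,  0.50936039, -0.65124075, -0.66168067],
       [ 0.00150093,  0.78705432,  0.61688187,  0.68923552],
       [ 0.        ,  0.        ,  0.        ,  1.        ]])}
0.1 [0.18673014 0.49054213 0.40412264] [-3.14023051e+00 -2.27082663e-04  2.77773094e+00] [ 0.29771232 -0.32703516 -0.23793775] 0.09181015057789077
```

View pics/top0.png

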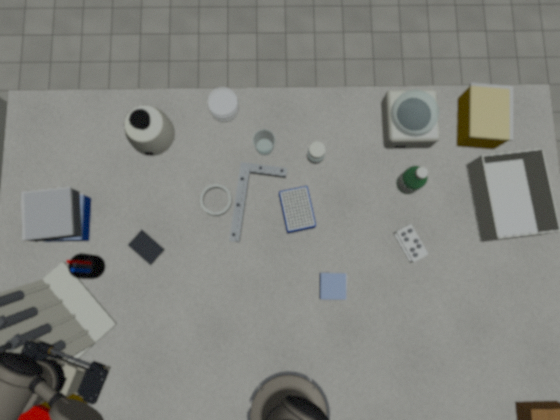

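View pics/scene0.png

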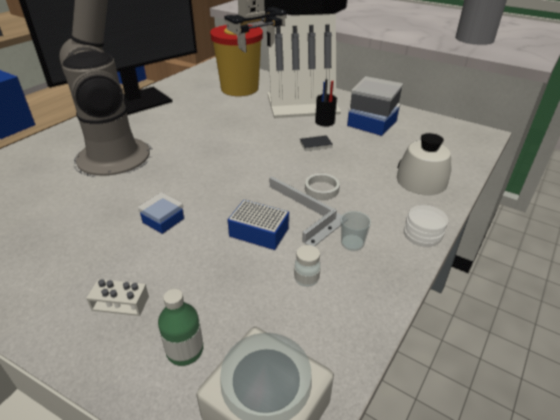

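Top view: the corner's inner angle is at about (248,175), the long fence runs to (237,240), and the short stop to (285,175). The rack is at (297,209), with the jar beyond it at (316,152). I'll zoom in.

Run:
```python
from h import *
im=cv2.imread("pics/top0.png")
c=im[140:260,190:350];cv2.imwrite("pics/crop.png",cv2.resize(c,None,fx=5,fy=5,interpolation=cv2.INTER_CUBIC))
hsv=cv2.cvtColor(im,cv2.COLOR_BGR2HSV)
m=cv2.inRange(hsv,(100,90,30),(130,255,255));m[:, :200]=0
for k in cv2.findContours(m,cv2.RETR_EXTERNAL,cv2.CHAIN_APPROX_SIMPLE)[0]:
    if cv2.contourArea(k)>100:
        r=cv2.minAreaRect(k);b=cv2.boxPoints(r);print(r)
        W=np.array([ray("top",u,v,.055)[:2] for u,v in b]);print(W,W.mean(0),np.linalg.norm(np.diff(W,axis=0),axis=1))
```

```text
(no output)
```

View pics/crop.png

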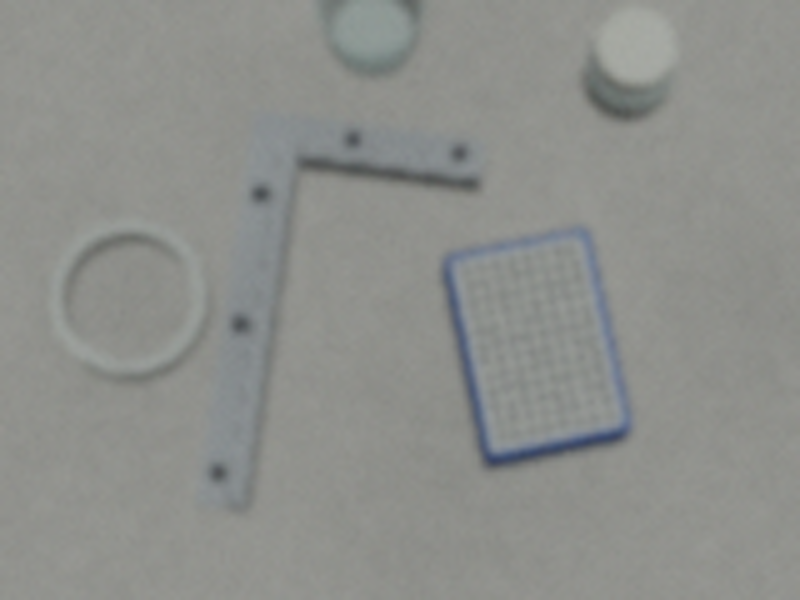

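The crop shows the rack's top corners at about (446,257), (587,228), (630,430) and (488,458). The fence's inner angle is at (298,158), with its ends at (250,507) and (480,180).

Run:
```python
from h import *
f=lambda u,v,z:ray("top",190+(u+.5)/5-.5,140+(v+.5)/5-.5,z)[:2]*1000
C=f(298,157,.032);L=f(250,507,.032);S=f(480,182,.032)
print("corner",C,"fence",np.linalg.norm(L-C),np.degrees(np.arctan2(*(C-L)[::-1])),"stop",np.linalg.norm(S-C),np.degrees(np.arctan2(*(C-S)[::-1])))
R=np.array([f(*p,.055) for p in[(446,257),(587,228),(630,430),(488,458)]]);c=R.mean(0)
print(R,"c",c,np.linalg.norm(np.roll(R,-1,0)-R,axis=1),np.degrees(np.arctan2(*(R[0]-R[3])[::-1])),np.degrees(np.arctan2(*(R[1]-R[2])[::-1])))
a=np.arctan2(*(C-L)[::-1]);T=np.array([[np.cos(a),-np.sin(a)],[np.sin(a),np.cos(a)]])
print("rack corners in corner frame",(R-C)@T,"c",(c-C)@T)
print("jar",f(636,45,.075),"freezer",ray("top",333,286,.05))
```

```text
corner [690.86475827 103.58502357] fence 209.4073265975328 -8.013946419599904 stop 109.01499779366665 81.1349436671226
[[624.5352452   17.10225641]
 [640.43898821 -65.16148454]
 [521.89726986 -86.59505586]
 [507.16840217  -4.85536436]] c [573.50997636 -34.87741209] [ 83.78694479 120.46384092  83.0561058  119.40315303] 10.596704547534713 10.2489406977541
rack corners in corner frame [[ -53.62482935  -94.88546252]
 [ -26.40767109 -174.12862256]
 [-140.80358748 -211.87926871]
 [-166.78428415 -132.99124611]] c [ -96.90509302 -153.47114997]
jar [744.192915   -95.08808273] freezer [ 0.35043498 -0.13094283  0.05      ]
```

Measured sizes agree with the given ones (fence 209 mm, stop 109 mm, rack 120x83 mm). Corner yaw is about -8.4° and rack yaw about 10.4°. I'll use the parted fingers as a flat two-point pusher and travel high to a spot on the rack's -y side.

```bash
python3 -m creep '[[[21,-34,0,0,0,-5],[21,-34,0,0,0,-5],[21,-34,0,0,0,-5],[21,-34,0,0,0,-5],[21,-34,0,0,0,-5]]]' -0.3 
python3 -m creep '[[[21,-34,0,0,0,-5],[21,-34,0,0,0,-5],[21,-34,0,0,0,-5],[21,-34,0,0,0,-5],[21,-34,0,0,0,-5]]]'
python3 -m creep '[[[21,-34,0,0,0,-5],[21,-34,0,0,0,-5],[21,-34,0,0,0,-5],[21,-34,0,0,0,-5],[0,0,0,0,0,0]]]'
```

```text
time: 0.52
tool_pos: [0.2901, 0.3192, 0.4014]
tool_rot: [-3.138, -0.002, 2.338]
contact_force: [1.5, 0.8, -0.7]
opening: 0.0634
time: 0.93
tool_pos: [0.3967, 0.1402, 0.4008]
tool_rot: [-3.137, -0.003, 1.881]
contact_force: [0.3, 1.4, -0.5]
opening: 0.0598
time: 1.35
tool_pos: [0.4847, -0.0084, 0.3998]
tool_rot: [-3.138, -0.001, 1.503]
contact_force: [-0.6, -0.7, 0.9]
opening: 0.0597
```

```bash
python3 -m creep '[[[23,-34,0,0,0,-2],[23,-34,0,0,0,-2],[23,-34,0,0,0,-1],[6,-9,-15,0,0,0],[0,0,-30,0,0,0]]]'
python3 -m creep '[[[0,0,-30,0,0,0],[0,0,-30,0,0,0],[0,0,-20,0,0,0],[0,0,0,0,0,0]]]'
cat > look.py <<'E'
import sys
from h import *
n=sys.argv[1]
cam=sys.argv[2] if len(sys.argv)>2 else "top"
im=viewer.read_camera(cam)
r=(140,290,190,350) if cam=="top" else (150,290,180,380)
cv2.imwrite(f"pics/{n}.png",cv2.resize(im[r[0]:r[1],r[2]:r[3]],None,fx=4,fy=4,interpolation=cv2.INTER_CUBIC))
E
python3 look.py a scene
```

```text
time: 1.77
tool_pos: [0.56, -0.1219, 0.357]
tool_rot: [3.139, -0.001, 1.41]
contact_force: [-0.6, 0.7, -0.0]
opening: 0.0596
time: 2.1
tool_pos: [0.5583, -0.1221, 0.2675]
tool_rot: [-3.135, -0.003, 1.409]
contact_force: [-0.8, 0.0, 0.3]
opening: 0.0593
```

View pics/a.png

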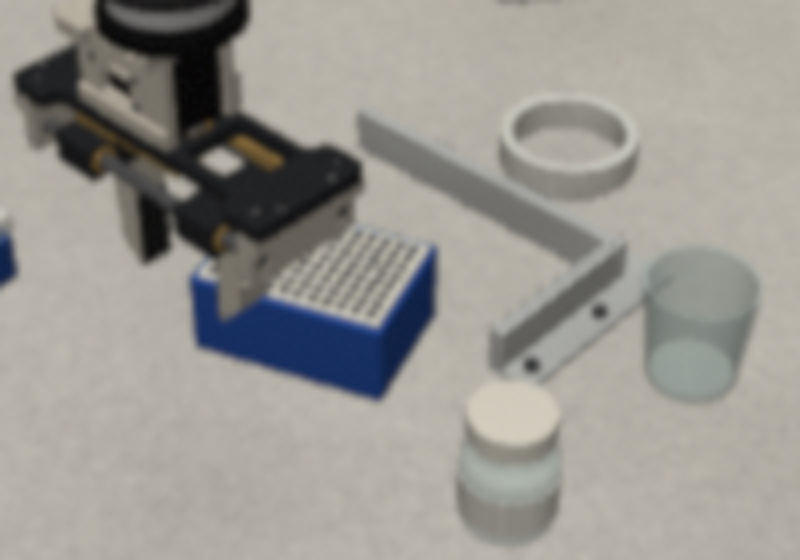

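The parted fingers are about 90 mm up, on the near (-y) side of the rack and clear of it by the numbers. I'll lower them.

```bash
python3 -m creep '[[[0,0,-30,0,0,0],[0,0,-25,0,0,0],[0,0,-18,0,0,0],[0,0,0,0,0,0]]]'
python3 -m creep '[[[1.5,10,0,0,0,0],[1.5,10,0,0,0,0],[1,8,0,0,0,0],[1,8,0,0,0,0],[1,8,0,0,0,0]]]'
```

```text
time: 2.48
tool_pos: [0.5611, -0.1215, 0.2009]
tool_rot: [3.135, -0.001, 1.412]
contact_force: [-0.6, -0.1, -0.6]
opening: 0.0594
time: 2.9
tool_pos: [0.5696, -0.0745, 0.2084]
tool_rot: [3.126, 0.002, 1.412]
contact_force: [-1.2, -0.8, -0.7]
opening: 0.0601
```

```bash
python3 -m creep '[[[1,6,-6,0,0,0],[1,6,-5,0,0,0],[1,6,0,0,0,0],[1,6,0,0,0,0],[1,6,0,0,0,0]]]'
python3 -m creep '[[[1,6,0,0,0,0],[1,6,0,0,0,0],[1,6,0,0,0,0],[1,6,0,0,0,0],[0,0,0,0,0,0]]]'
python3 look.py b
```

```text
time: 3.32
tool_pos: [0.5759, -0.0408, 0.1991]
tool_rot: [3.121, 0.004, 1.414]
contact_force: [-1.0, -4.5, 2.8]
opening: 0.0597
time: 3.73
tool_pos: [0.5807, -0.0134, 0.199]
tool_rot: [3.121, 0.003, 1.414]
contact_force: [-0.5, 0.9, -0.6]
opening: 0.0595
```

View pics/b.png

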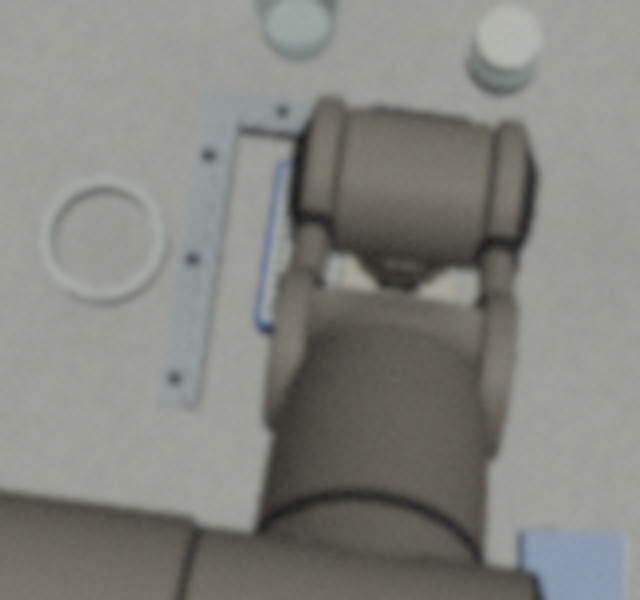

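The top view shows the rack's left edge now parallel to the fence, with a gap of about 35 mm and its front still clear of the stop. I'll keep pushing slowly and watch the force.

```bash
python3 -m creep '[[[0.8,5,0,0,0,0],[0.8,5,0,0,0,0],[0.8,5,0,0,0,0],[0.8,5,0,0,0,0],[0.8,5,0,0,0,0]]]'
python3 -m creep '[[[0.4,3,0,0,0,0],[0.4,3,0,0,0,0]]]'
python3 -m creep '[[[0.4,3,0,0,0,0],[0.4,3,0,0,0,0]]]'
```

```text
time: 4.2
tool_pos: [0.5848, 0.0121, 0.199]
tool_rot: [3.121, 0.004, 1.412]
contact_force: [-0.2, -2.5, 1.3]
opening: 0.0597
time: 4.37
tool_pos: [0.5857, 0.0193, 0.1989]
tool_rot: [3.121, 0.004, 1.413]
contact_force: [-0.9, -2.0, 1.9]
opening: 0.0592
time: 4.53
tool_pos: [0.5868, 0.0226, 0.1995]
tool_rot: [3.12, 0.013, 1.418]
contact_force: [-5.1, -25.2, 5.2]
opening: 0.0599
```

Contact reached 25 N exactly at the predicted tool position, so the rack is on the fence. I'll back off, rise, turn 90° and narrow the fingers, then move behind the rack's end.

```bash
python3 -m creep '[[[-2,-15,0,0,0,0],[-4,-25,0,0,0,0],[0,0,30,0,0,0],[0,0,40,0,0,0],[0,0,40,0,0,0]]]'
python3 -m creep '[[[-15,18,0,0,0,7],[-15,18,0,0,0,7],[-15,18,0,0,0,7],[-15,18,0,0,0,7],[-15,18,0,0,0,7]]]' 0.56
python3 -m creep '[[[-15,18,0,0,0,7],[0,0,0,0,0,7],[0,0,0,0,0,7],[0,0,0,0,0,7],[0,0,0,0,0,7]]]'
python3 -m creep '[[[0,0,0,0,0,7],[0,0,0,0,0,7],[0,0,0,0,0,6],[0,0,0,0,0,0]]]'
python3 look.py c
python3 look.py d scene
```

```text
time: 4.95
tool_pos: [0.5773, -0.0171, 0.3025]
tool_rot: [3.142, 0.011, 1.42]
contact_force: [0.8, -0.5, -0.5]
opening: 0.0598
time: 5.37
tool_pos: [0.5037, 0.0742, 0.3129]
tool_rot: [3.119, 0.011, 2.041]
contact_force: [-0.2, 0.8, 0.1]
opening: 0.0308
time: 5.78
tool_pos: [0.483, 0.1, 0.3129]
tool_rot: [3.118, 0.005, 2.667]
contact_force: [-0.2, -0.1, -0.1]
opening: 0.02
time: 6.12
tool_pos: [0.482, 0.1026, 0.3126]
tool_rot: [3.115, 0.003, 3.032]
contact_force: [0.1, 0.6, -0.4]
opening: 0.02
```

View pics/c.png

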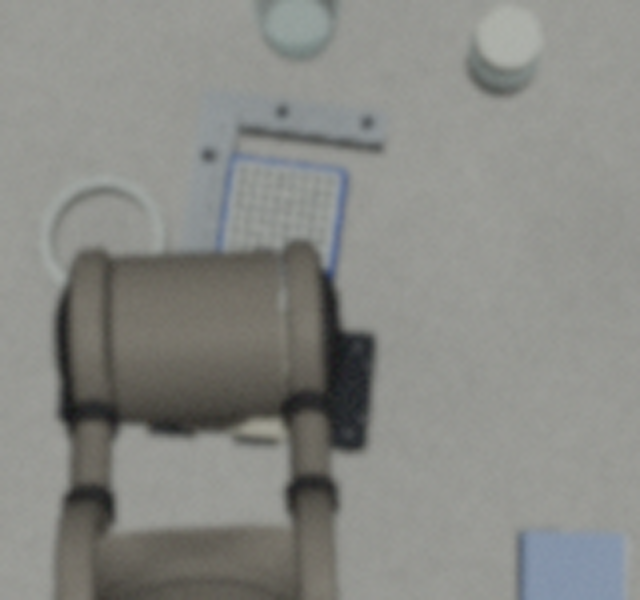

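View pics/d.png

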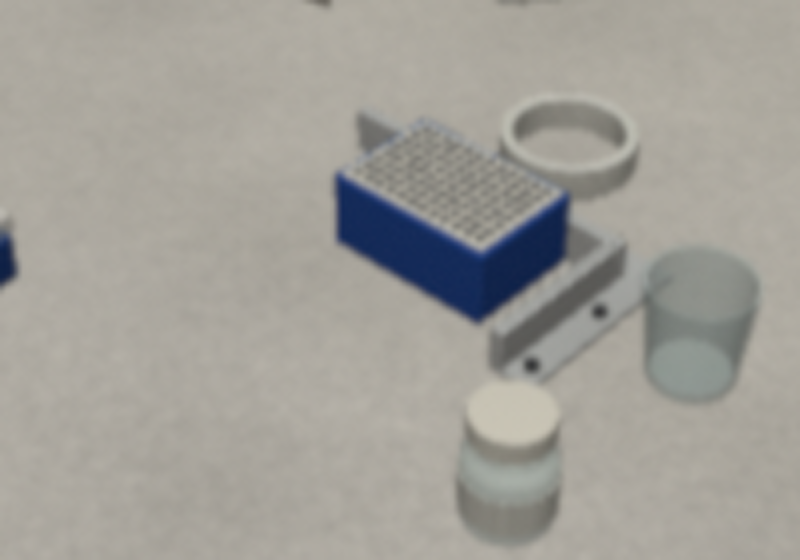

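The rack lies along the fence, with its front edge in the top crop running from (236,156) to (347,170). In the scene crop the rear near top corner is at (338,175). I'll convert these to positions.

Run:
```python
from h import *
C=np.array([690.9,103.6]);a=np.radians(-8.4);T=np.array([[np.cos(a),-np.sin(a)],[np.sin(a),np.cos(a)]])
for n,u,v,u0,v0 in[("top",236,154,190,140),("top",347,168,190,140),("scene",338,175,180,150),("scene",482,250,180,150),("scene",568,193,180,150),("scene",424,119,180,150)]:
    p=ray(n,u0+u/4-.4,v0+v/4-.4,.055)[:2]*1000;print(n,p.round(1),((p-C)@T).round(1))
s=robot.observe();p=s["tool_pos"][:2]*1000;print(((p-C)@T).round(1),np.degrees(s["tool_rot"]))
```

```text
top [664.1 104.2] [-26.6  -3.3]
top [652.5  23.7] [-26.3 -84.6]
scene [536.2  38. ] [-143.4  -87.5]
scene [649.2  25.1] [-29.8 -83.7]
scene [663.1 102.2] [-27.3  -5.4]
scene [546.4 119.4] [-145.2   -5.5]
[-206.4  -31.7] [178.48489958   0.19124019 173.3117687 ]
```

```bash
python3 -m creep '[[[-1,-6,0,-1.5,0,-1.7],[-1,-5,0,0,0,0],[0,0,-35,0,0,0],[0,0,-35,0,0,0],[0,0,-30,0,0,0]]]'
python3 -m creep '[[[0,0,-18,0,0,0],[10,-1.5,0,0,0,0],[10,-1.5,0,0,0,0],[0,0,0,0,0,0]]]'
```

```text
time: 6.63
tool_pos: [0.4824, 0.0916, 0.2166]
tool_rot: [3.136, 0.025, 2.982]
contact_force: [0.7, -0.1, 0.3]
opening: 0.02
time: 6.97
tool_pos: [0.5023, 0.0879, 0.1934]
tool_rot: [3.135, 0.015, 2.976]
contact_force: [0.5, -0.7, 0.8]
opening: 0.0197
```

```bash
python3 -m creep '[[[7,-1,0,0,0,1],[7,-1,0,0,0,0],[7,-1,0,0,0,0],[5,-0.7,0,0,0,0],[5,-0.7,0,0,0,0]]]'
python3 -m creep '[[[5,-0.7,0,0,0,0],[5,-0.7,0,0,0,0],[4,-0.6,0,0,0,0],[0,0,0,0,0,0]]]'
```

```text
time: 7.38
tool_pos: [0.5376, 0.0829, 0.198]
tool_rot: [3.134, 0.02, 2.994]
contact_force: [-1.7, 0.2, -1.1]
opening: 0.0201
time: 7.72
tool_pos: [0.5517, 0.081, 0.198]
tool_rot: [3.134, 0.012, 2.993]
contact_force: [-0.4, 0.4, -0.0]
opening: 0.0205
```

```bash
python3 -m creep '[[[3,-0.4,0,0,0,0],[3,-0.4,0,0,0,0]]]'
python3 -m creep '[[[2.5,-0.3,0,0,0,0],[2.5,-0.3,0,0,0,0]]]'
```

```text
time: 7.88
tool_pos: [0.5542, 0.0808, 0.1977]
tool_rot: [3.136, -0.002, 2.993]
contact_force: [-13.8, 0.9, 12.0]
opening: 0.02
time: 8.05
tool_pos: [0.5561, 0.0807, 0.1978]
tool_rot: [3.137, -0.014, 2.994]
contact_force: [-11.9, 0.6, 7.9]
opening: 0.0205
```

```bash
python3 -m creep '[[[4,-0.5,0,0,0,0],[4,-0.5,0,0,0,0]]]'
python3 -m creep '[[[-15,2,0,0,0,0],[-25,3,0,0,0,0],[-30,4,0,0,0,0],[0,0,38,0,0,0],[0,0,38,0,0,0]]]'
python3 -m creep '[[[-20,-35,10,0,0,0],[-20,-35,10,0,0,0],[-20,-35,10,0,0,0],[0,-35,10,0,0,0],[0,-35,0,0,0,0]]]'
python3 -m creep '[[[0,-38,0,0,0,0],[0,-38,0,0,0,0],[0,-38,0,0,0,0],[0,-38,0,0,0,0],[0,0,0,0,0,0]]]'
python3 - <<'E'
from h import *
im=viewer.read_camera("top");cv2.imwrite("pics/e.png",cv2.resize(im[140:260,190:350],None,fx=5,fy=5,interpolation=cv2.INTER_CUBIC))
E
python3 look.py f scene
```

```text
time: 8.22
tool_pos: [0.5589, 0.0806, 0.1979]
tool_rot: [3.139, -0.034, 2.994]
contact_force: [-17.1, 1.0, 14.5]
opening: 0.02
time: 8.63
tool_pos: [0.4827, 0.0896, 0.2682]
tool_rot: [-3.141, -0.05, 2.994]
contact_force: [2.2, -0.0, 0.7]
opening: 0.02
time: 9.05
tool_pos: [0.4227, -0.0848, 0.3184]
tool_rot: [-3.141, -0.028, 3.007]
contact_force: [0.3, 0.4, -0.2]
opening: 0.0204
time: 9.47
tool_pos: [0.4225, -0.2509, 0.323]
tool_rot: [-3.132, -0.012, 3.004]
contact_force: [-0.1, 0.1, 0.5]
opening: 0.0202
```

View pics/e.png

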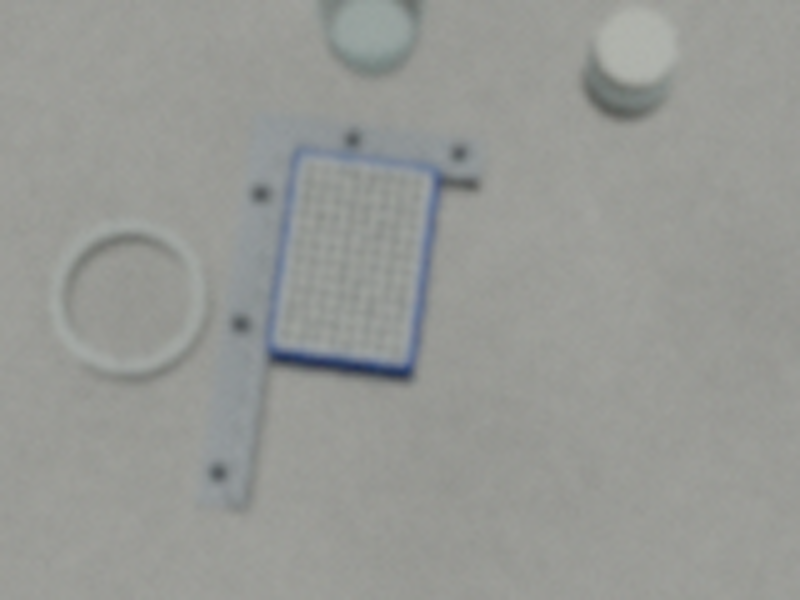

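View pics/f.png

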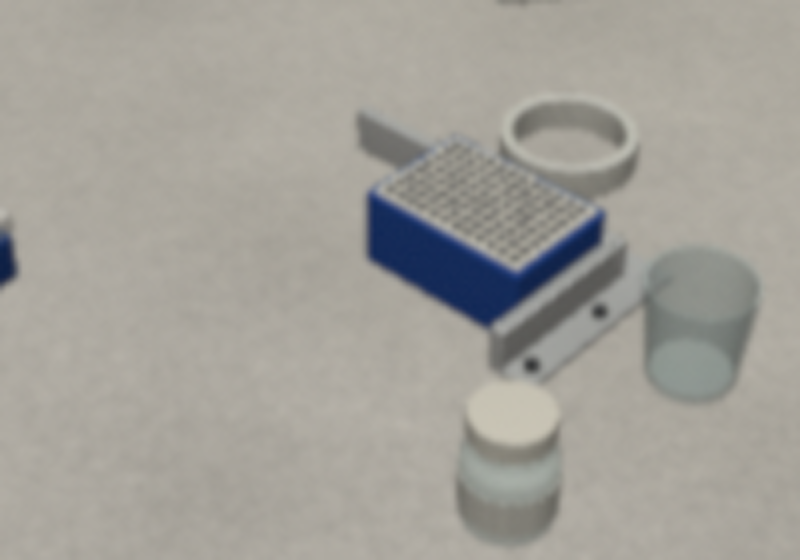

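In both views the rack sits in the angle against both bars, and the bystanders haven't moved. I'll check the numbers.

Run:
```python
from h import *
C=np.array([690.9,103.6]);a=np.radians(-8.4);T=np.array([[np.cos(a),-np.sin(a)],[np.sin(a),np.cos(a)]])
im=cv2.imread("pics/e.png")
for n,u,v,k,u0,v0 in[("top",295,149,5,190,140),("top",440,165,5,190,140),("top",411,369,5,190,140),("top",271,351,5,190,140),("scene",370,190,4,180,150),("scene",515,274,4,180,150),("scene",604,212,4,180,150),("scene",457,136,4,180,150)]:
    p=ray(n,u0+u/k-.4,v0+v/k-.4,.055)[:2]*1000;print(n,((p-C)@T).round(1))
# fence/stop predicted pixels in scene at z=32, inner faces
for q in[(0,0),(0,-110),(-210,0)]:
    p=np.array(q)@T.T+C;x=proj("scene",[*(p/1000),.032]);print("scene crop",q,[(x[0]-180)*4,(x[1]-150)*4])
```

```text
top [-0.9  0.3]
top [  0.7 -84.8]
top [-120.7  -83.8]
top [-120.8   -2.6]
scene [-118.2  -85.3]
scene [ -1.5 -87.8]
scene [ 0.5 -5.8]
scene [-117.    -5.5]
scene crop (0, 0) [np.float64(604.6284823521974), np.float64(235.64470768636784)]
scene crop (0, -110) [np.float64(489.0498962383838), np.float64(322.39093437331815)]
scene crop (-210, 0) [np.float64(356.0120205456094), np.float64(105.48482910763289)]
```

The x seating agrees within about 1 mm. In y the views disagree (0 to -5 mm, with the scene camera biased the same way before the x push). I'll check by touch: push the long side gently once more and see where the contact falls.

```bash
python3 -m creep '[[[14,18,0,0,0,-7],[14,18,0,0,0,-7],[14,18,0,0,0,-7],[14,18,0,0,0,-7],[14,18,0,0,0,-7]]]' -0.3
python3 -m creep '[[[14,18,0,0,0,-7],[14,18,0,0,0,-7],[14,18,0,0,0,-7],[14,18,0,0,0,-7],[14,18,0,0,0,-7]]]'
python3 -m creep '[[[14,18,0,0,0,-7],[14,18,0,0,0,-7],[12,18,0,0,0,-7],[0,0,0,0,0,0]]]'
```

```text
time: 9.98
tool_pos: [0.4926, -0.1503, 0.3226]
tool_rot: [-3.136, -0.016, 2.38]
contact_force: [0.1, -0.2, 0.5]
opening: 0.0492
time: 10.4
tool_pos: [0.5643, -0.0456, 0.3233]
tool_rot: [-3.136, -0.018, 1.756]
contact_force: [0.3, -0.4, -0.7]
opening: 0.0596
time: 10.73
tool_pos: [0.6054, 0.0227, 0.3236]
tool_rot: [-3.137, -0.021, 1.379]
contact_force: [-0.5, -0.6, -1.0]
opening: 0.0596
```

```bash
python3 -m creep '[[[-1,-21,0,-1.2,0.2,2.4],[-2,-21,0,0,0,0],[0,0,-30,0,0,0],[0,0,-35,0,0,0],[0,0,-35,0,0,0]]]'
python3 -m creep '[[[0,0,-22,0,0,0],[0,0,0,0,0,0]]]'
```

```text
time: 11.15
tool_pos: [0.6024, -0.011, 0.2299]
tool_rot: [3.129, 0.001, 1.445]
contact_force: [1.7, 0.1, 0.4]
opening: 0.0596
time: 11.32
tool_pos: [0.5987, -0.0086, 0.201]
tool_rot: [3.141, 0.001, 1.45]
contact_force: [-1.2, 0.3, -0.6]
opening: 0.0597
```

```bash
python3 -m creep '[[[1,6,0,0,0,-1.5],[1,6,0,0,0,0],[1,6,0,0,0,0],[0.6,4,0,0,0,0],[0,0,0,0,0,0]]]'
python3 -m creep '[[[0.4,3,0,0,0,0],[0.4,3,0,0,0,0]]]'
python3 -m creep '[[[0.4,3,0,0,0,0],[0.4,3,0,0,0,0]]]'
```

```text
time: 11.73
tool_pos: [0.6014, 0.0179, 0.2043]
tool_rot: [3.141, 0.001, 1.433]
contact_force: [-0.3, -2.7, -1.5]
opening: 0.0596
time: 11.9
tool_pos: [0.6018, 0.0198, 0.2054]
tool_rot: [3.141, 0.01, 1.434]
contact_force: [-2.6, -16.2, -1.8]
opening: 0.06
time: 12.07
tool_pos: [0.6021, 0.0211, 0.2062]
tool_rot: [-3.141, 0.019, 1.433]
contact_force: [-1.7, -12.6, -2.1]
opening: 0.0602
```

The contact is at the same fence line as before (y ≈ -95.9 mm in tool terms), and the rack moved at most 2 mm. One last light x nudge, biased slightly towards the fence, will settle both faces.

```bash
python3 -m creep '[[[-2,-15,0,0,0,0],[-3,-20,0,0,0,0],[0,0,35,0,0,0],[0,0,38,0,0,0],[0,0,38,0,0,0]]]'
python3 -m creep '[[[-18,18,0,0,0,7],[-18,18,0,0,0,7],[-18,18,0,0,0,7],[-18,18,0,0,0,7],[-18,18,0,0,0,7]]]' 0.56
python3 -m creep '[[[-14,7,0,0,0,7],[0,0,0,0,0,7],[0,0,0,0,0,7],[0,0,0,0,0,7],[0,0,0,0,0,7]]]'
python3 -m creep '[[[0,0,0,0,0,7],[0,0,0,0,0,5.5],[0,0,0,0,0,0]]]'
```

```text
time: 12.48
tool_pos: [0.5943, -0.0165, 0.3145]
tool_rot: [-3.127, 0.02, 1.434]
contact_force: [0.5, 0.4, 0.1]
opening: 0.0593
time: 12.9
tool_pos: [0.5059, 0.0719, 0.3301]
tool_rot: [3.125, 0.027, 2.056]
contact_force: [-0.4, -0.8, 0.7]
opening: 0.0312
time: 13.32
tool_pos: [0.4865, 0.0837, 0.3354]
tool_rot: [3.121, 0.032, 2.682]
contact_force: [0.3, -0.1, 0.1]
opening: 0.0205
time: 13.57
tool_pos: [0.4862, 0.0841, 0.3382]
tool_rot: [3.119, 0.037, 2.914]
contact_force: [0.3, 0.0, -0.0]
opening: 0.0201
```

```bash
python3 -m creep '[[[5,3,0,-1,2.3,4.6],[4,2,-15,0,0,0],[0,0,-35,0,0,0],[0,0,-35,0,0,0],[0,0,-35,0,0,0]]]'
python3 -m creep '[[[0,0,-22,0,0,0],[0,0,0,0,0,0]]]'
```

```text
time: 13.98
tool_pos: [0.4986, 0.0896, 0.2262]
tool_rot: [3.14, 0.027, 2.985]
contact_force: [0.6, -0.4, -0.1]
opening: 0.0204
time: 14.15
tool_pos: [0.4967, 0.0896, 0.1989]
tool_rot: [3.142, 0.019, 2.979]
contact_force: [-1.9, -0.9, 0.1]
opening: 0.0201
```

Advancing to contact, expected at tool x ≈ 553 mm.

```bash
python3 -m creep '[[[12,-1.8,0,0,0.5,1],[12,-1.8,0,0,0,0],[12,-1.7,0,0,0,0],[8,-1.2,0,0,0,0],[5,-0.7,0,0,0,0]]]'
python3 -m creep '[[[4,-0.3,0,0,0,0],[3,0,0,0,0,0],[3,0,0,0,0,0]]]'
python3 -m creep '[[[3,0,0,0,0,0],[3,0.3,0,0,0,0]]]'
```

```text
time: 14.57
tool_pos: [0.5477, 0.0825, 0.2036]
tool_rot: [-3.14, 0.011, 2.988]
contact_force: [-0.2, -0.3, 0.3]
opening: 0.0202
time: 14.82
tool_pos: [0.5545, 0.0823, 0.2048]
tool_rot: [-3.138, -0.003, 2.987]
contact_force: [-9.3, -1.0, 5.3]
opening: 0.0205
time: 14.98
tool_pos: [0.5566, 0.0826, 0.205]
tool_rot: [-3.134, -0.016, 2.987]
contact_force: [-9.4, -3.0, 5.2]
opening: 0.02
```

```bash
python3 -m creep '[[[-15,2,0,0,0,0],[-25,3,0,0,0,0],[-30,4,0,0,0,0],[0,0,38,0,0,0],[0,0,38,0,0,0]]]'
python3 -m creep '[[[-20,-35,10,0,0,0],[-20,-35,10,0,0,0],[-20,-35,10,0,0,0],[0,-35,10,0,0,0],[0,-35,0,0,0,0]]]'
python3 -m creep '[[[0,-38,0,0,0,0],[0,-38,0,0,0,0],[0,-38,0,0,0,0],[0,-38,0,0,0,0],[0,0,0,0,0,0]]]'
python3 - <<'E'
from h import *
a=viewer.read_camera("top")[140:260,190:350];b=viewer.read_camera("scene")
cv2.imwrite("pics/g.png",np.hstack([cv2.resize(a,(400,300),interpolation=cv2.INTER_CUBIC),cv2.resize(b,(400,300))]))
cv2.imwrite("pics/g_top.png",cv2.resize(a,None,fx=5,fy=5,interpolation=cv2.INTER_CUBIC))
E
```

```text
time: 15.4
tool_pos: [0.4771, 0.0916, 0.2763]
tool_rot: [-3.13, -0.039, 2.983]
contact_force: [2.5, 0.4, 0.7]
opening: 0.02
time: 15.82
tool_pos: [0.4133, -0.0808, 0.3273]
tool_rot: [-3.131, -0.024, 2.994]
contact_force: [0.9, -1.1, -0.6]
opening: 0.0205
time: 16.23
tool_pos: [0.4098, -0.2438, 0.3328]
tool_rot: [-3.125, -0.014, 2.987]
contact_force: [0.4, 0.3, 0.5]
opening: 0.0202
```

View pics/g_top.png

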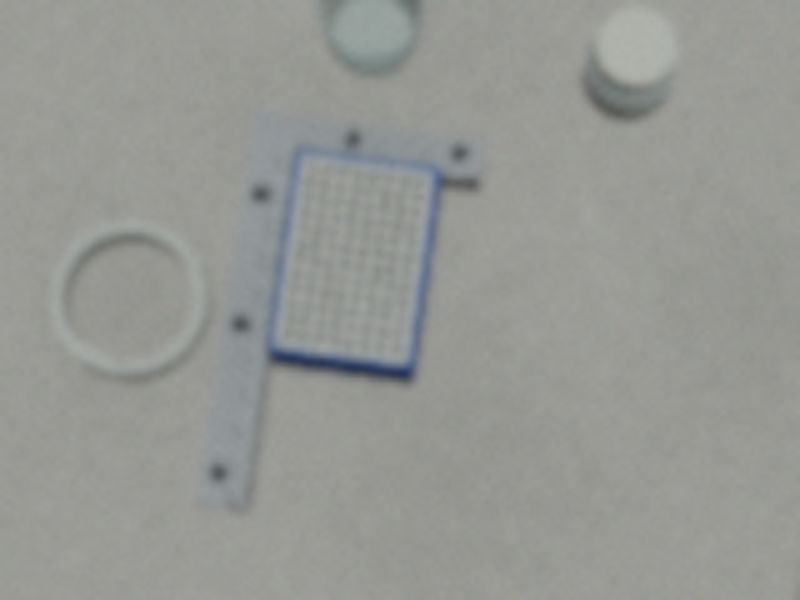

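View pics/g.png

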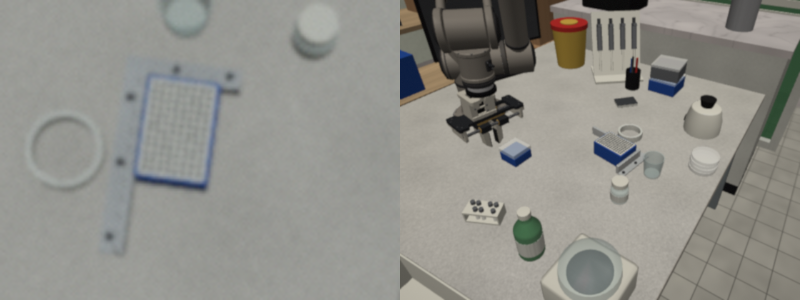

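The rack's corner sits in the angle at crop (298,150), with both sides on the bars. The bystanders are unmoved and the arm is clear above the bench, so I'm handing in.

```bash
python3 -c "
from cell import robot
print(robot.hand_in(),robot.observe()['time'])"
```

```text
the job is handed in; nothing more can be done
the job is handed in; nothing more can be done
```

The rack is in the corner stop, with one long side along the long fence and its end up against the short stop. I handed the job in at about 16 s.

**What I did:** I used the parted fingers as a flat pusher and pushed the rack +y, which squared it onto the fence. Then I pushed its end +x onto the stop. A light nudge in each direction followed to settle both faces. The arm then backed off, and nothing was touching the rack at hand-in.

**Last checks:**
- **Touch:** Each nudge met resistance within about 1 mm of where a seated rack should stop it. The y nudge moved the rack at most 2 mm. The highest force I read was about 26 N.
- **Pictures:** The last top view shows both sides on the bars. In both views the bystanders look unmoved and nothing has tipped.
- **Disagreement:** I last measured rack edges before the nudges. The top view then put the end within 1 mm of the stop and the fence side 0 to 3 mm off the fence. The scene camera read about 5 mm off. It read the same earlier, with the rack just pressed onto the fence, so I took that as calibration bias and trusted the touch check.

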